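Push a loose base up out of its ring with a wedge and lay it on the mat

ROBOT

A 6-joint arm with a two-finger parallel gripper is mounted at the origin on the work surface. World frame = base frame: x ahead of the robot, y to its left, z up, the work surface at z = 0. Lengths are in mm, angles in rad, forces in N, time in s.
With the tool pointing down it reaches from about 350 to 875 mm from the base axis. Payload 4.2 kg.
Tool frame: the origin (TCP) lies midway between the tips of the shut fingers; the grasp point (between the pads) lies 19 mm behind it; z points along the fingers, y is the line along which they close (so a half turn about z gives the same grasp; the last joint's range is limited). The gripper opens to 85 mm and grips with 20 to 120 N. Pads are 22 mm wide; open, the fingers measure 114 mm over their backs; the gripper's body (76 mm by 85 mm) begins 54 mm behind the grasp point. The pads swing forward as they close: fully open they stand 13 mm farther back than shut.
Start: joints at [1.605, 0.385, 0.008, 0, -1.194, -0.259], TCP at [139.288, 609.26, 231.312] pointing down, gripper open.
Joint ranges: [-3.14, 3.14], [-1.21, 2.06], [-1.07, 1.41], [-3.16, 2.05], [-2.99, -0.16], [-3.1, 3.1]. Speed limits (rad/s): [2.79, 2.79, 3.14, 3.14, 3.14, 3.14].

INTERFACE

Orientations are given as a unit quaternion [x, y, z, w].
In Python, from bench import read_state, get_image, job_done gives the robot as it stands.
- The arm moves only by the shell command python3 -m jog 'ROWS'. ROWS is JSON, a list of rows, each a list of 3 entries, a list of its own where there are three numbers: the shift along the world's x, y, z scaled (see below), then the turn, a rotation vector about the world's x, y, z scaled (see below), then the gripper's target within -1 to 1 (shut at 1, half-way at 0, fully open at -1). In form: [[[x, y, z], [wx, wy, wz], claw], ...]. A call has 1 to 20 rows; each row is the pose to reach, as a shift and turn from the pose commanded when the call began; what a row does not reach only later rows make up. The controller multiplies each number of a shift by 10 cm and each number of a turn by 120 degrees. A row lasts 1/10 s, in which the tool goes at most 50 mm and 8.59 degrees, less where a joint would pass 70% of its speed; a pose out of reach is approached as far as the arm can. A call with a number of a shift or a turn outside -1 to 1 is refused whole. A call with a gripper value outside its range is refused whole. The fingers move at their own pace and stop on an object; the grip force is fixed at half the most. Time passes only in rows, so rows that repeat a pose let the fingers close. It gives the time, the measured TCP pose, the force, the opening and the grip force at its end, in the units of the state.
- read_state(): the state, without advancing time (a new reading comes with each control period).
- get_image(name): name is "side" or "top" or "wrist"; returns a dict with "frame" (480x640x3 uint8, red, green, blue), "range_z" (480x640 float32, mm along the optical axis (not along the pixel's ray), 0 where there is no reading), "fx", "fy", "cx", "cy" (pixels), "distortion" ([k1, k2, p1, p2, k3] as OpenCV has them; the pictures are not rectified), "R" (3x3) and "t" (3): a world point X has camera coordinates R X + t. Camera axes: x right, y down, z forward; pixel columns grow to the right and rows downward; lengths in mm; the calibration is good to about 2 mm. A picture is of the moment at which its call begins.
- job_done(): hands the job in; it is judged then, once.
The state is a dict: "clock": time; "joints": joint angles; "joint_vel": joint speeds; "joint_efforts": joint torques, N m; "position": TCP position; "ee_rot": TCP orientation; "contact_force": force on the tool from outside, world axes, zero at the start; "wrist_torque": the same for the moment, N m; "gripper_width": finger opening in mm; "grasp_force": force on a finger pad.
Only numpy, scipy, OpenCV 4.12 (cv2) and the standard library are available. Lean on these libraries where they do the work, as an engineer would, in place of code of your own. Each camera call takes 0.05 s, during which the arm holds its last target. There are 200 camera calls.

TASK

Push the wedge, low end first, through the slot under the ring stand until it stops against the far end, so that it drives the loose round base up through the ring from below. Leave the wedge there, take hold of the raised base from above, reaching in at a slant under the lamp bar, and lay it gently and flat, same side up, wholly on the grey mat. Do not disturb the other things on the table.

Things in the scene. Friction and masses are not known exactly. Their poses are not given: they have to be found in the camera images.
- stand: Fixed aluminium push-up stand. Origin on the table below the ring's centre, z up; +x points away from the robot within 0.4 rad, +y to its left. Under the ring hangs a free ejector pin on a roller (underside 7 mm up); what slides under it lifts pin and base (under 10 N along the slot); it drops when the wedge is withdrawn. Four thin posts hold the ring, within its outline.
- ring (a point): Centre of the stand's upright open ring, at its rim, 108 mm above the table. Outer diameter 80, inner 64, lower edge 72 mm up; the base lies on an inner lip (upper face 76 mm up). Axes as the stand's.
- slot_mouth (a point): Middle of the slot's open end, on the table, at stand y = +77 mm. The slot runs along the stand's y on bare table, between two rails 20 mm high and 35 mm apart (y -85 to +50) that flare wider towards this mouth. Axes as the stand's.
- stop (a point): Foot of the stop's face that closes the slot's far end, at stand y = -73 mm; the block is 20 mm high and rigid.
- lamp_bar (a point): Middle of a fixed lamp bar over the ring: stand x 10 to 30, y -75 to +25, 192 to 209 mm up, on a 14 mm post at x 90, y -25 and an arm between. An upright gripper over the base hits it; one slanted 30 to 45 degrees from vertical, body leaning to stand -x (to the robot), passes under it.
- base: The loose base: plain aluminium disc, diameter 60, height 32, about 0.24 kg (varies). Origin at the centre of its underside, z up. Starts on the ring's lip, top flush with the rim (underside 76 mm up), so it cannot be gripped. With the wedge home its underside is 104 mm up: 28 mm proud of the rim, 4 mm still in the ring.
- wedge: Loose aluminium wedge, 30 wide, about 0.35 kg, with an upright pine grip. Origin on its underside below the grip; +x to the low end. Top 37 high from x -15 to 123, then a ramp down to 4 at the low end, x 181. Grip 30 (x) by 28 (y), from 37 to 96 high. Starts at the robot's left. Home: its +x along the stand's -y, low end at the stop, origin at stand x 0, y +108.
- mat: Flat grey parts mat, fixed, 180 (x) by 140 (y) by 4 mm. Origin at the centre of its underside, z up. Lies to the robot's right, clear of things.
- cup: Bystander: frosted polypropylene cup, upright, 80 mm across, 95 high; origin at the centre of its underside.
- spare_ring: Bystander: loose empty aluminium ring lying flat, outer diameter 80, inner 64, 32 high; origin at the centre of its underside.
- spatula: Bystander: flat spatula 200 mm long, lying at the robot's right; origin at the underside of its middle, x along it.
- scriber: Bystander: slim aluminium scribing tool, 135 long, 10 thick, lying; origin under the middle of its body, x towards the point.
- file_handle: Bystander: red plastic file handle, 118 long, 28 wide, 24 high, lying; origin under its middle, x along it.
- jar: Bystander: upright glass jar, 68 mm across, 90 high; origin at the centre of its underside.
- offcut: Bystander: pine offcut 60 by 110 by 40 mm high; origin at the centre of its underside.
There are look-alikes about, which are no part of the job. Leave any blue or green look-alike of the base alone.

How it is judged (in metres and radians):
On the way, in this order (a step that is already met when the one before it is completed fails the run):
1. the wedge is home in the slot and the base stands raised in the ring, pushed from below, with no finger on it (y of wedge in the frame of stand below 0.116 m and x of wedge in the frame of stand between -0.01 and 0.01 m and z of wedge in the frame of stand below 0.006 m and angle between the x axis of wedge and the y axis of stand, either way round below 0.12 rad and z of base in the frame of stand between 0.098 and 0.109 m and horizontal distance between base and stand below 0.008 m and contact force between the fingers and base below 0.1 N), for 0.2 s.
2. the base is held by the fingers clear above the ring, the wedge still home (y of wedge in the frame of stand below 0.116 m and x of wedge in the frame of stand between -0.01 and 0.01 m and z of wedge in the frame of stand below 0.006 m and angle between the x axis of wedge and the y axis of stand, either way round below 0.12 rad and z of base in the frame of stand above 0.11 m and contact force between the fingers and base above 0.5 N), for 0.1 s.
At the end, for the whole second after the job is handed in: The base lies flat (within 0.1 rad), same side up, at rest and released, on the mat with no part over the mat's edge (centre within 61 mm of the mat's centre along its length and 41 mm across); the wedge is left on the table in the slot, home to within 8 mm of the stop (y of wedge in the frame of stand below 0.116 m and x of wedge in the frame of stand between -0.01 and 0.01 m and z of wedge in the frame of stand below 0.006 m and angle between the x axis of wedge and the y axis of stand, either way round below 0.12 rad and x of base in the frame of mat between -0.061 and 0.061 m and y of base in the frame of mat between -0.041 and 0.041 m and z of base in the frame of mat below 0.008 m and angle between base's own z axis and vertical below 0.1 rad and linear speed of base below 0.02 m/s and contact force between the fingers and base below 0.05 N); the robot touches nothing.
It fails at once if the base is dropped or thrown (moves faster than 0.5 m/s, a fall of over 12 mm, with no finger on it) (linear speed of base above 0.5 m/s and contact force between the fingers and base below 0.05 N).
It fails at once if another thing on the table is shifted by more than 30 mm or the cup or jar tipped (distance of any of cup, spare_ring, spatula, scriber, file_handle, jar, offcut from where it was at the start of the episode above 0.03 m or angle between any of cup, jar's own z axis and vertical above 0.5 rad).
It also fails if it takes over 54 s, if anything falls off the work surface, if the arm or the gripper's body presses on something with over 40 N, if the wrist force passes 120 N, or if a joint passes its speed limit or range.

## Working session

There is one attempt and no reset: what is moved stays moved. The work goes in short steps, Python scripts to look and compute and a shell command to move; the robot and the scene stay as the last step left them, time stands still between calls to the robot, and variables do not carry over. Pictures are saved under pics/ and viewed, at most 14 in all, crops included, and the job is handed in when it is done.

```bash
mkdir -p pics; ls
cat > h.py <<'E'
import numpy as np, cv2
from bench import read_state, get_image, job_done
def snap(name, png=None):
    im=get_image(name)
    if png: cv2.imwrite('pics/'+png, im['frame'][:,:,::-1])
    np.savez('/tmp/'+name+'.npz', **{k:np.array(v) for k,v in im.items()})
    return im
def load(name): return dict(np.load('/tmp/'+name+'.npz'))
def K(im): return np.array([[im['fx'],0,im['cx']],[0,im['fy'],im['cy']],[0,0,1.]])
def ray(im,px):
    u=cv2.undistortPoints(np.array(px,float).reshape(-1,1,2),K(im),np.array(im['distortion'],float)).reshape(-1,2)
    d=np.c_[u,np.ones(len(u))]; R=np.array(im['R']);t=np.array(im['t'])
    return -R.T@t, d@R   # centre, world dirs (z_cam=1)
def onplane(im,px,z):
    c,d=ray(im,px); return c+d*((z-c[2])/d[:,2])[:,None]
def cloud(im):
    h,w=im['range_z'].shape
    v,u=np.mgrid[0:h,0:w]
    c,d=ray(im,np.c_[u.ravel(),v.ravel()])
    P=c+d*np.array(im['range_z']).reshape(-1,1)
    P[np.array(im['range_z']).ravel()==0]=np.nan
    return P.reshape(h,w,3)
def proj(im,P):
    return cv2.projectPoints(np.array(P,float).reshape(-1,1,3),cv2.Rodrigues(np.array(im['R'],float))[0],np.array(im['t'],float),K(im),np.array(im['distortion'],float))[0].reshape(-1,2)
E
python3 - <<'E'
from h import *
for n in ('top','side'):
    im=snap(n,n+'0.png'); c,_=ray(im,[[320,240]]); print(n,c.round(),np.array(im['R']).round(2).tolist(),im['fx'])
print(read_state())
E
```

```text
pics
top [ 461.  -29. 1426.] [[-0.03, -1.0, -0.0], [-0.99, 0.03, -0.12], [0.12, 0.0, -0.99]] 492.38627566384156
side [ 423.  789. 1119.] [[-0.97, -0.23, -0.0], [-0.17, 0.74, -0.65], [0.15, -0.64, -0.76]] 480.8585891383453
{'clock': 0.1, 'joints': array([ 1.60462430e+00,  3.85513894e-01,  6.74118425e-03, -4.38182533e-04,
       -1.19401345e+00, -2.58586466e-01]), 'joint_vel': array([-0.00041786, -0.00018372,  0.00378142,  0.00212498, -0.00091933,
        0.00095162]), 'joint_efforts': array([-1.99205468e-03, -3.93317699e+01,  1.88928795e+01,  4.19789225e+00,
       -2.57249252e-03,  4.36870423e-06]), 'position': array([139.16905947, 608.76177236, 230.30150349]), 'ee_rot': array([ 9.93682517e-01, -1.12223100e-01, -5.65233623e-05,  1.01396983e-03]), 'contact_force': array([ 0.0908353 ,  0.25449727, -0.02490163]), 'wrist_torque': array([-0.03275525,  0.04657389,  0.00896602]), 'grasp_force': 0.0, 'gripper_width': 85.56239004604505}
```

View pics/top0.png

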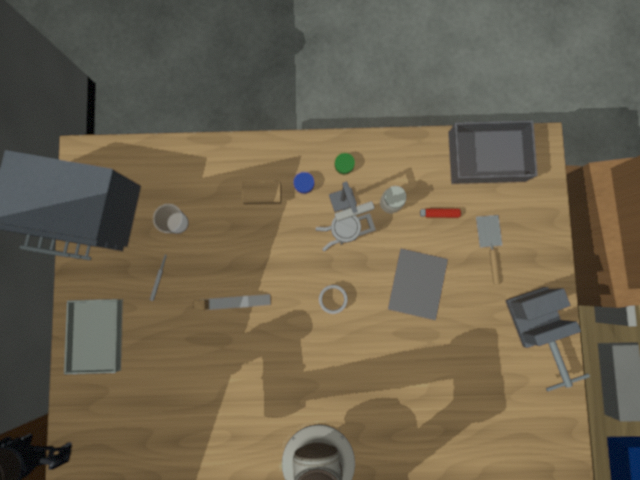

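View pics/side0.png

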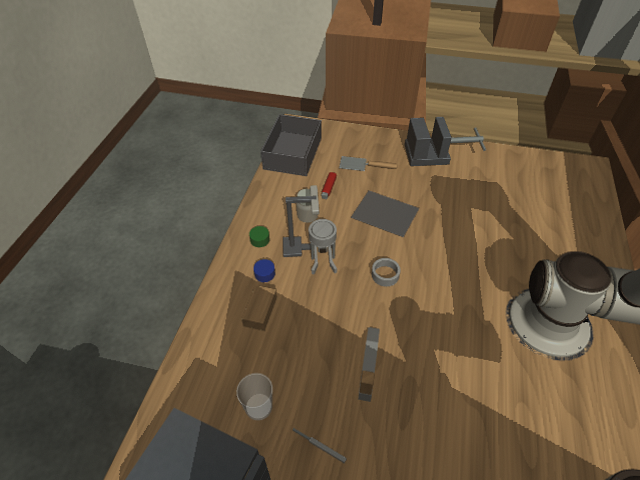

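The top view shows:
- The stand and ring are at (346,228), with the flared mouth at (328,236).
- The wedge is at (235,302), with its grip at (208,304) and its low end to the right.
- The mat is at (418,284).

Things that could be taken for the base: the disc in the ring (346,228), blue disc (304,183), green disc (345,163) and the empty spare ring (333,299). I choose the plain disc in the ring. The next crop checks that choice, together with the measurements.

```bash
cat > m.py <<'E'
from h import *
t=load('top'); s=load('side')
a=cv2.resize(t['frame'][180:260,300:400],(500,400),interpolation=cv2.INTER_CUBIC)
b=cv2.resize(s['frame'][180:280,275:350],(300,400),interpolation=cv2.INTER_CUBIC)
cv2.imwrite('pics/crop1.png',np.hstack([a,b])[:,:,::-1])
for n,im in (('top',t),('side',s)):
    P=cloud(im); 
    c=onplane(im,[[346,228]] if n=='top' else [[322,231]],108)[0]; print(n,'ring guess',c.round())
    Q=P.reshape(-1,3); Q=Q[~np.isnan(Q[:,0])]
    near=np.hypot(*(Q[:,:2]-c[:2]).T)<55
    r=Q[near&(Q[:,2]>100)&(Q[:,2]<116)]; print(' rim pts',len(r),r.mean(0).round(1),cv2.minEnclosingCircle(r[:,:2].astype(np.float32)),np.median(r[:,2]))
    l=Q[(np.hypot(*(Q[:,:2]-c[:2]).T)<130)&(Q[:,2]>180)&(Q[:,2]<220)]; print(' lamp',len(l), cv2.minAreaRect(l[:,:2].astype(np.float32)), np.median(l[:,2]))
    # wedge
    w=onplane(im,[[235,302]] if n=='top' else [[370,355]],37)[0]
    m=np.hypot(*(Q[:,:2]-w[:2]).T)<150
    wt=Q[m&(Q[:,2]>31)&(Q[:,2]<43)]; print(' wedge top',len(wt),cv2.minAreaRect(wt[:,:2].astype(np.float32)),np.median(wt[:,2]))
    wa=Q[m&(Q[:,2]>12)&(Q[:,2]<43)]; print(' wedge all',len(wa),cv2.minAreaRect(wa[:,:2].astype(np.float32)))
    g=Q[m&(Q[:,2]>85)&(Q[:,2]<105)]; print(' grip',len(g),g.mean(0),cv2.minAreaRect(g[:,:2].astype(np.float32)) if len(g) else '')
    # mat
    hsv=cv2.cvtColor(im['frame'],cv2.COLOR_RGB2HSV)
    px=(418,284) if n=='top' else (385,213)
    k=((hsv[...,1]<60)).astype(np.uint8)
    _,lab=cv2.connectedComponents(k); mm=(lab==lab[px[1],px[0]]).astype(np.uint8)
    cn=max(cv2.findContours(mm,0,2)[0],key=cv2.contourArea).reshape(-1,2)
    print(' mat',mm.sum(),cv2.minAreaRect(onplane(im,cn,4)[:,:2].astype(np.float32)))
E
python3 m.py
```

```text
top ring guess [632. -94. 108.]
 rim pts 544 [629.7 -93.8 107.9] ((635.2650146484375, -92.85655212402344), 39.86226272583008) 107.98567688494711
 lamp 497 ((694.2527465820312, -101.3069839477539), (88.6256103515625, 100.06920623779297), 16.73857879638672) 208.15977046694684
 wedge top 453 ((439.5494384765625, 232.1719970703125), (29.854642868041992, 136.2718963623047), 2.7190587520599365) 37.01095338569985
 wedge all 596 ((440.26336669921875, 216.28445434570312), (29.90915870666504, 168.1139373779297), 2.650967836380005)
 grip 125 [436.10507792 304.57636517  95.57091209] ((435.9858093261719, 304.6524658203125), (30.14453125, 26.68875503540039), 88.4322738647461)
 mat 3025 ((479.13134765625, -298.48443603515625), (138.5382843017578, 178.57249450683594), 75.59263610839844)
side ring guess [635. -82. 108.]
 rim pts 503 [635.  -87.9 107.7] ((633.3359985351562, -91.12931823730469), 42.12723922729492) 107.99249293810715
 lamp 398 ((694.1187133789062, -97.84622192382812), (86.73342895507812, 106.61041259765625), 17.2889347076416) 207.75708827691068
 wedge top 444 ((439.8963317871094, 247.03921508789062), (30.0944881439209, 155.97674560546875), 2.8617565631866455) 36.52290109901196
 wedge all 580 ((440.64349365234375, 232.09274291992188), (30.0944881439209, 187.9890594482422), 2.8617565631866455)
 grip 172 [436.98052619 311.58753508  94.27462145] ((437.0112609863281, 310.3684997558594), (27.547565460205078, 31.604524612426758), 2.672001361846924)
 mat 1742 ((479.2647399902344, -295.47698974609375), (139.1478729248047, 177.11741638183594), 75.61711120605469)
```

View pics/crop1.png

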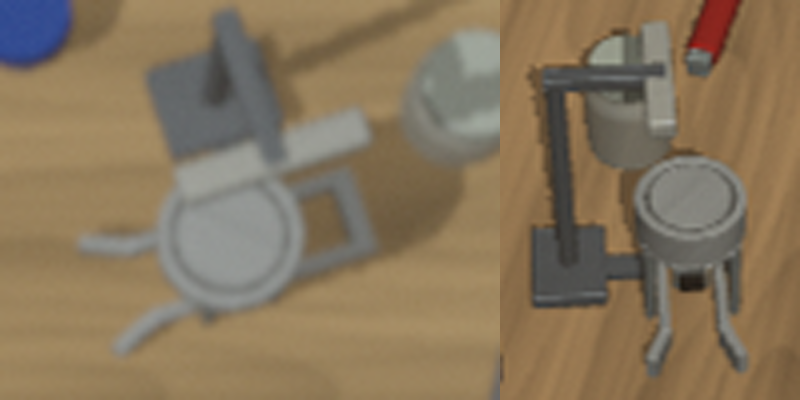

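The crop shows the plain aluminium disc inside the ring, flush with the rim. The lamp bar is up and to the right of it, and the slot mouth flares to the left. The ring and lamp geometry agree with each other: centre about (635,-92.5), yaw about 17°. I'll refine the slot angle from the rails and lamp bar, then move.

Run:
```python
from h import *
O=np.array([634.7,-92.4])
for n in('top','side'):
    im=load(n);Q=cloud(im).reshape(-1,3);Q=Q[~np.isnan(Q[:,0])]
    th=0.295;c,s=np.cos(th),np.sin(th)
    L=np.c_[(Q[:,:2]-O)@np.array([[c,-s],[s,c]]),Q[:,2]]
    def line(m,name):
        p=L[m]
        if len(p)<8: print(n,name,len(p));return
        k=np.polyfit(p[:,1],p[:,0],1); print(n,name,len(p),'dx/dy',k.round(3),'y',p[:,1].min().round(),p[:,1].max().round(),'x',p[:,0].min().round(1),p[:,0].max().round(1))
    bar=(L[:,2]>203)&(L[:,2]<215)&(L[:,0]>0)&(L[:,0]<34)&(abs(L[:,1]+25)<60); line(bar,'bar')
    low=(L[:,2]>15)&(L[:,2]<24)
    line(low&(L[:,0]>10)&(L[:,0]<40)&(L[:,1]<-42)&(L[:,1]>-70),'rail+far')
    line(low&(L[:,0]<-10)&(L[:,0]>-40)&(L[:,1]<-42)&(L[:,1]>-70),'rail-far')
    line(low&(L[:,0]>10)&(L[:,0]<60)&(L[:,1]>52)&(L[:,1]<90),'flare+')
    line(low&(L[:,0]<-10)&(L[:,0]>-60)&(L[:,1]>52)&(L[:,1]<90),'flare-')
    line(low&(abs(L[:,0])<12)&(L[:,1]<-55)&(L[:,1]>-110),'stop')
```

```text
top bar 316 dx/dy [-6.0000e-03  2.0158e+01] y -75.0 24.0 x 10.0 33.9
top rail+far 19 dx/dy [1.4000e-02 2.2949e+01] y -69.0 -50.0 x 17.8 26.0
top rail-far 24 dx/dy [ 1.0000e-03 -2.1104e+01] y -70.0 -43.0 x -25.5 -17.1
top flare+ 19 dx/dy [0.325 6.605] y 52.0 75.0 x 20.7 33.6
top flare- 26 dx/dy [-0.404 -1.92 ] y 53.0 77.0 x -34.8 -19.5
top stop 32 dx/dy [-0.091 -7.894] y -86.0 -73.0 x -11.9 11.9
side bar 205 dx/dy [-1.0000e-03  2.2015e+01] y -76.0 31.0 x 11.6 33.8
side rail+far 0
side rail-far 0
side flare+ 24 dx/dy [ 0.454 -0.524] y 53.0 78.0 x 21.1 36.7
side flare- 28 dx/dy [-0.391 -0.157] y 52.0 80.0 x -35.1 -16.6
side stop 0
```

```bash
python3 -m jog '[[[0.33,-0.33,0],[0,0,0.065],-1],[[0.66,-0.66,0],[0,0,0.13],-1],[[1,-1,0],[0,0,0.13],-1],[[1,-1,0],[0,0,0.13],-1]]'; python3 -m jog '[[[0.33,-0.33,0],[0,0,0],-1],[[0.66,-0.66,0],[0,0,0],-1],[[1,-1,0],[0,0,0],-1],[[1,-1,0],[0,0,0],-1]]'; python3 -m jog '[[[0.33,-0.33,0],[0,0,0],-1],[[0.66,-0.66,0],[0,0,0],-1],[[0.97,-0.77,0],[0,0,0],-1],[[0.97,-0.77,0],[0,0,0],-1],[[0.97,-0.77,0],[0,0,0],-1]]'
python3 - <<'E'
from h import *
im=snap('wrist','w1.png'); c,_=ray(im,[[320,240]]); print(c,np.array(im['R']).round(2).tolist())
P=cloud(im).reshape(-1,3); P=P[~np.isnan(P[:,0])]
g=P[(P[:,2]>88)&(P[:,2]<102)&(abs(P[:,0]-436)<40)&(abs(P[:,1]-305)<40)]; print(len(g),cv2.minAreaRect(g[:,:2].astype(np.float32)),np.median(g[:,2]))
w=P[(P[:,2]>32)&(P[:,2]<42)&(abs(P[:,0]-436)<60)&(abs(P[:,1]-230)<150)]; print(len(w),cv2.minAreaRect(w[:,:2].astype(np.float32)))
E
```

```text
clock: 0.5
position: [241.8, 505.3, 231.2]
ee_rot: [1.0, 0.021, -0.0, 0.001]
contact_force: [-0.4, 1.3, 0.1]
gripper_width: 85.3
grasp_force: 0.0
clock: 0.9
position: [341.5, 405.8, 231.0]
ee_rot: [1.0, 0.021, -0.0, 0.001]
contact_force: [-0.8, 0.6, -0.0]
gripper_width: 85.4
grasp_force: 0.0
clock: 1.4
position: [436.3, 332.3, 230.7]
ee_rot: [1.0, 0.023, -0.0, 0.0]
contact_force: [-0.4, -0.1, -0.2]
gripper_width: 85.5
grasp_force: 0.0
[503.34914612 336.08136708 373.11216002] [[0.05, -1.0, 0.0], [-0.96, -0.04, 0.26], [-0.26, -0.01, -0.96]]
1330 ((439.6761779785156, 308.37860107421875), (27.157669067382812, 30.07444190979004), 2.738887310028076) 95.57101274661173
3800 ((442.09405517578125, 249.30831909179688), (30.129919052124023, 147.19602966308594), 2.5698633193969727)
```

View pics/w1.png

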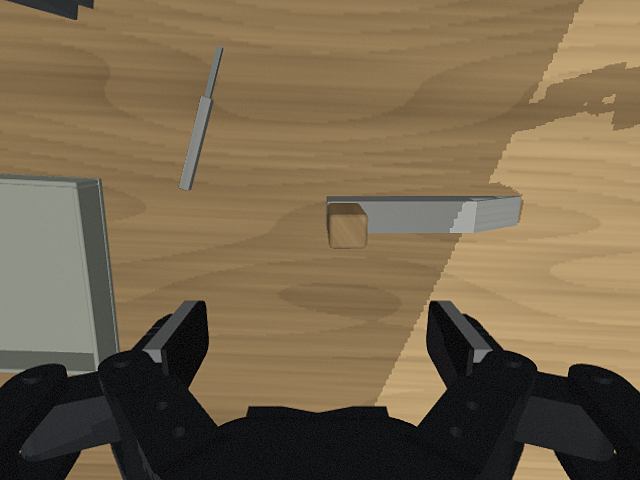

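The wrist view shows the pine grip at (347,226), the wedge running right to its low end at (520,210), and a clear gap around the grip. I'll go over the grip, descend and close.

```bash
python3 -m jog '[[[0.02,-0.25,0],[0,0,0],-1],[[0.02,-0.25,-0.4],[0,0,0],-1],[[0.02,-0.25,-0.8],[0,0,0],-1],[[0.02,-0.25,-0.8],[0,0,0],-1]]'; python3 -m jog '[[[0,0,-0.4],[0,0,0],-1],[[0,0,-0.8],[0,0,0],-1],[[0,0,-0.98],[0,0,0],-1],[[0,0,-0.98],[0,0,0],-1]]'; python3 -m jog '[[[0,0,0],[0,0,0],1],[[0,0,0],[0,0,0],1],[[0,0,0],[0,0,0],1],[[0,0,0],[0,0,0],1],[[0,0,0],[0,0,0],1],[[0,0,0],[0,0,0],1],[[0,0,0],[0,0,0],1],[[0,0,0],[0,0,0],1]]'
```

```text
clock: 1.85
position: [434.5, 305.2, 146.5]
ee_rot: [1.0, 0.024, -0.004, 0.004]
contact_force: [-0.1, -0.1, -0.2]
gripper_width: 85.4
grasp_force: 0.0
clock: 2.25
position: [437.3, 307.4, 52.3]
ee_rot: [1.0, 0.025, -0.001, 0.002]
contact_force: [0.1, 0.2, 0.4]
gripper_width: 85.5
grasp_force: 0.0
clock: 3.05
position: [439.0, 308.2, 54.8]
ee_rot: [1.0, 0.024, 0.001, -0.001]
contact_force: [-1.6, 1.4, 6.0]
gripper_width: 29.5
grasp_force: 60.6
```

```bash
python3 -m jog '[[[0,0,0.08],[0,0,0],1],[[0.2,-0.25,0.08],[0,0,0.03],1],[[0.4,-0.5,0.08],[0,0,0.06],1],[[0.6,-0.75,0.08],[0,0,0.09],1],[[0.8,-1,0.08],[0,0,0.119],1],[[0.8,-1,0.08],[0,0,0.119],1]]'; python3 -m jog '[[[0.2,-0.22,0],[0,0,0],1],[[0.38,-0.43,0],[0,0,0],1],[[0.38,-0.43,0],[0,0,0],1],[[0.38,-0.43,0],[0,0,0],1]]'
cat > w.py <<'E'
from h import *
import sys
O=np.array([634.7,-92.4]);th=0.295;c,s=np.cos(th),np.sin(th)
def loc(Q): return np.c_[(Q[:,:2]-O)@np.array([[c,-s],[s,c]]),Q[:,2]]
for n in ('top','wrist'):
    im=snap(n,sys.argv[1]+n+'.png');L=loc(cloud(im).reshape(-1,3));L=L[~np.isnan(L[:,0])]
    w=L[(L[:,2]>32)&(L[:,2]<42)&(abs(L[:,0])<40)&(L[:,1]>60)&(L[:,1]<320)]
    r=cv2.minAreaRect(w[:,:2].astype(np.float32)); k=np.polyfit(w[:,1],w[:,0],1)
    print(n,len(w),'wedge',r,'x at y=90..',k[0].round(4),np.polyval(k,[110,250]).round(1),np.percentile(w[:,1],[1,99]))
    for nm,m in (('fl+',(L[:,0]>14)&(L[:,0]<40)),('fl-',(L[:,0]<-14)&(L[:,0]>-40))):
        f=L[m&(L[:,2]>16)&(L[:,2]<24)&(L[:,1]>52)&(L[:,1]<82)]
        if len(f)>5: k=np.polyfit(f[:,1],f[:,0],1); print('  ',nm,len(f),np.polyval(k,[52,75]).round(1))
print(loc(np.array([read_state()['position']])).round(1))
E
python3 w.py a
```

```text
clock: 3.65
position: [519.2, 204.1, 60.6]
ee_rot: [0.989, 0.146, -0.001, 0.001]
contact_force: [-0.3, -0.3, -2.8]
gripper_width: 29.2
grasp_force: 60.7
clock: 4.05
position: [555.4, 163.6, 60.6]
ee_rot: [0.989, 0.147, -0.001, 0.0]
contact_force: [-0.9, -0.4, -4.1]
gripper_width: 29.6
grasp_force: 61.4
top 195 wedge ((-5.040493011474609, 189.27841186523438), (30.234420776367188, 144.9894561767578), 0.6152641773223877) x at y=90.. -0.0947 [ -0.2 -13.4] [119.57289039 252.95988099]
   fl+ 20 [24.1 30.7]
   fl- 23 [-22.6 -32.2]
wrist 4359 wedge ((-0.9249677658081055, 204.62106323242188), (158.35040283203125, 31.035409927368164), 89.81597137451172) x at y=90.. 0.083 [-0.1 11.5] [127.48081896 280.91338934]
[[ -1.3 268.9  60.9]]
```

View pics/awrist.png

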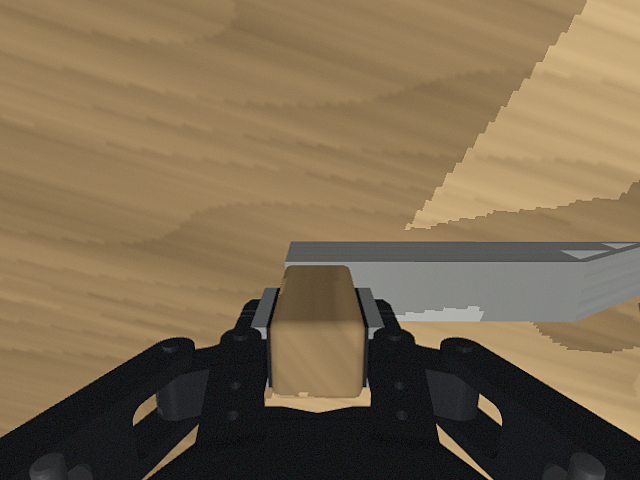

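The wrist view shows the wedge held upright at its grip, level, with the low end leaving the frame on the right. I'll measure its lateral offset against the flares in the top view alone.

```bash
cat > e.py <<'E'
from h import *
O=np.array([634.7,-92.4]);th=0.295;c,s=np.cos(th),np.sin(th)
def loc(Q): return np.c_[(Q[:,:2]-O)@np.array([[c,-s],[s,c]]),Q[:,2]]
for n in ('top','side','wrist'):
    im=load(n);L=loc(cloud(im).reshape(-1,3));L=L[~np.isnan(L[:,0])]
    for y0,y1 in ((120,150),(150,180),(180,210),(100,210)):
        w=L[(L[:,2]>36)&(L[:,2]<52)&(abs(L[:,0])<30)&(L[:,1]>y0)&(L[:,1]<y1)]
        if len(w)>10: print(n,y0,len(w),'x mean',w[:,0].mean().round(2),'edges',np.percentile(w[:,0],[2,98]).round(1),'z',np.median(w[:,2]).round(1))
    if len(w)>20: print('  slope',np.polyfit(w[:,1],w[:,0],1).round(4))
E
python3 -c "
from h import *
snap('side')"; python3 e.py
```

```text
top 120 63 x mean -4.83 edges [-19.3   9. ] z 40.5
top 150 111 x mean -4.98 edges [-19.3   9.7] z 42.9
top 180 115 x mean -5.07 edges [-19.3   9.5] z 42.9
top 100 289 x mean -4.98 edges [-19.4   9.6] z 42.6
  slope [-4.0000e-03 -4.3005e+00]
wrist 120 1419 x mean -0.01 edges [-15.5  14.1] z 41.4
wrist 150 4138 x mean 0.28 edges [-15.3  14. ] z 42.7
wrist 180 4063 x mean 0.34 edges [-15.3  14. ] z 42.7
wrist 100 9620 x mean 0.26 edges [-15.3  14. ] z 42.7
  slope [ 0.005  -0.6036]
```

```bash
python3 -m jog '[[[0.05,0.015,0],[0,0,0],1],[[0.05,0.015,-0.06],[0,0,0],1],[[0.05,0.015,-0.065],[0,0,0],1],[[0.05,0.015,-0.065],[0,0,0],1]]';  python3 -m jog '[[[0.05,-0.16,0],[0,0,0],1],[[0.1,-0.335,0],[0,0,0],1],[[0.1,-0.335,0],[0,0,0],1]]'; python3 -c "
from h import *
snap('side');snap('wrist');t=snap('top','b.png')
cv2.imwrite('pics/b.png',cv2.resize(t['frame'][180:280,260:380],(720,600),interpolation=cv2.INTER_CUBIC)[:,:,::-1])"; sed -i 's/>36/>32/' e.py; python3 e.py
```

```text
clock: 4.6
position: [561.5, 166.3, 54.9]
ee_rot: [0.989, 0.148, 0.0, -0.0]
contact_force: [0.1, 0.8, -1.6]
gripper_width: 29.1
grasp_force: 61.6
clock: 4.9
position: [571.5, 130.0, 54.9]
ee_rot: [0.989, 0.147, -0.0, 0.0]
contact_force: [0.1, -1.6, -1.4]
gripper_width: 29.4
grasp_force: 61.6
top 120 108 x mean 0.98 edges [-13.5  15.5] z 37.6
top 150 93 x mean -0.42 edges [-13.6  15.1] z 37.2
top 180 43 x mean -8.49 edges [-14.   -2.3] z 36.6
top 100 312 x mean -0.79 edges [-13.9  15.5] z 37.3
  slope [-0.0913 12.586 ]
wrist 120 4031 x mean 5.61 edges [-9.7 19.6] z 37.0
wrist 150 3993 x mean 5.62 edges [-9.7 19.6] z 37.0
wrist 180 3243 x mean 7.72 edges [-9.2 19.6] z 36.9
wrist 100 13389 x mean 6.11 edges [-9.7 19.6] z 36.9
  slope [0.0302 1.4512]
```

View pics/b.png

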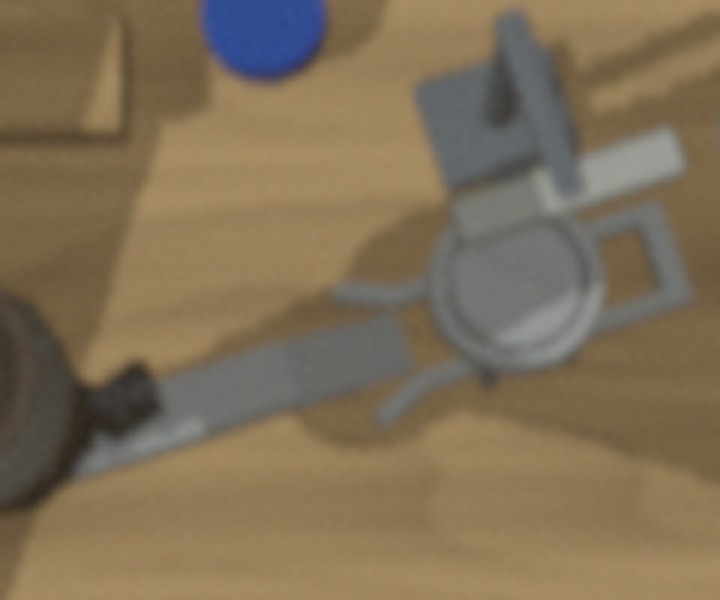

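The crop shows the wedge tip at (408,345), between the flares (340,293) and (385,415) and aligned with the slot. I'll push it in.

```bash
python3 -m jog '[[[0.03,-0.1,0],[0,0,0],1],[[0.06,-0.2,0],[0,0,0],1],[[0.09,-0.3,0],[0,0,0],1],[[0.12,-0.4,0],[0,0,0],1],[[0.15,-0.5,0],[0,0,0],1],[[0.18,-0.6,0],[0,0,0],1],[[0.21,-0.69,0],[0,0,0],1],[[0.21,-0.69,0],[0,0,0],1]]'
```

```text
clock: 5.85
position: [592.6, 62.1, 54.8]
ee_rot: [0.989, 0.147, 0.0, 0.0]
contact_force: [0.0, -1.5, -1.1]
gripper_width: 29.1
grasp_force: 61.6
```

```bash
python3 -m jog '[[[0.03,-0.1,0],[0,0,0],1],[[0.06,-0.2,0],[0,0,0],1],[[0.09,-0.3,0],[0,0,0],1],[[0.12,-0.4,0],[0,0,0],1],[[0.12,-0.4,0],[0,0,0],1]]';python3 -m jog '[[[0.01,-0.03,0],[0,0,0],1],[[0.02,-0.06,0],[0,0,0],1],[[0.02,-0.06,0],[0,0,0],1]]'
```

```text
clock: 6.35
position: [604.5, 22.3, 54.8]
ee_rot: [0.989, 0.148, 0.0, 0.0]
contact_force: [0.5, -2.2, -1.9]
gripper_width: 29.3
grasp_force: 61.6
clock: 6.65
position: [606.2, 17.2, 54.8]
ee_rot: [0.989, 0.148, -0.0, -0.0]
contact_force: [-1.4, 2.4, -0.4]
gripper_width: 29.1
grasp_force: 61.8
```

```bash
python3 -m jog '[[[0.005,-0.02,0],[0,0,0],1],[[0.01,-0.04,0],[0,0,0],1],[[0.01,-0.04,0],[0,0,0],1]]';python3 -m jog '[[[0.005,-0.02,0],[0,0,0],1],[[0.005,-0.02,0],[0,0,0],1]]'
```

```text
clock: 6.95
position: [607.4, 13.2, 54.9]
ee_rot: [0.989, 0.148, 0.0, 0.0]
contact_force: [-1.4, 3.5, 0.1]
gripper_width: 29.0
grasp_force: 61.8
clock: 7.15
position: [607.8, 11.9, 54.9]
ee_rot: [0.989, 0.148, 0.0, -0.0]
contact_force: [-1.6, 6.8, 0.7]
gripper_width: 29.6
grasp_force: 61.9
```

```bash
python3 -m jog '[[[0.005,-0.02,0],[0,0,0],1],[[0.005,-0.02,0],[0,0,0],1]]'
python3 - <<'E'
from h import *
O=np.array([634.7,-92.4]);th=0.295;c,s=np.cos(th),np.sin(th)
for n in('top','side'):
    im=snap(n);Q=cloud(im).reshape(-1,3);L=np.c_[(Q[:,:2]-O)@np.array([[c,-s],[s,c]]),Q[:,2]];L=L[~np.isnan(L[:,0])]
    d=L[(L[:,2]>125)&(L[:,2]<150)&(np.hypot(L[:,0],L[:,1])<45)]
    print(n,len(d),np.median(d[:,2]) if len(d) else '',cv2.minEnclosingCircle(d[:,:2].astype(np.float32)) if len(d) else '')
print(read_state()['contact_force'],read_state()['position'])
E
```

```text
clock: 7.35
position: [607.9, 11.7, 55.0]
ee_rot: [0.989, 0.148, 0.0, -0.001]
contact_force: [-4.9, 13.2, 2.9]
gripper_width: 29.3
grasp_force: 62.1
top 351 136.02903690681092 ((0.3532593250274658, 6.705923080444336), 37.46900177001953)
side 0  
[-5.24059623 12.88840521  2.02884052] [607.86692055  11.72507419  55.00562048]
```

The wedge is on the stop: force climbs with no more motion. The base top is at 136 mm, so it is fully raised. Now I release and go up.

```bash
python3 -m jog '[[[0,0.015,0],[0,0,0],-1],[[0,0.015,0],[0,0,0],-1],[[0,0.015,0],[0,0,0],-1],[[0,0.015,0],[0,0,0],-1],[[0,0.015,0],[0,0,0],-1],[[0,0.015,0],[0,0,0],-1],[[0,0.015,0],[0,0,0],-1],[[0,0.015,0],[0,0,0],-1]]'; python3 -m jog '[[[0,0,0.3],[0,0,0],-1],[[0,0,0.7],[0,0,0],-1],[[0,0,1],[0,0,0],-1],[[0,0,1],[0,0,0],-1]]'; python3 -m jog '[[[-0.1,0,0.3],[0.018,-0.06,0],-1],[[-0.2,0,0.6],[0.037,-0.121,0],-1],[[-0.3,0,0.75],[0.055,-0.182,0],-1],[[-0.4,0,0.75],[0.074,-0.242,0],-1],[[-0.4,0,0.75],[0.092,-0.303,0],-1],[[-0.4,-0.3,0.75],[0.092,-0.303,0],-1],[[-0.4,-0.6,0.75],[0.092,-0.303,0],-1],[[-0.4,-1,0.75],[0.092,-0.303,0],-1],[[-0.4,-1,0.75],[0.092,-0.303,0],-1]]'
```

```text
clock: 8.25
position: [608.3, 10.7, 54.8]
ee_rot: [0.989, 0.148, 0.0, 0.0]
contact_force: [-0.6, 0.2, -0.3]
gripper_width: 85.4
grasp_force: 0.0
clock: 8.65
position: [611.4, 11.2, 160.4]
ee_rot: [0.989, 0.148, 0.005, 0.0]
contact_force: [0.1, 1.3, 0.1]
gripper_width: 85.8
grasp_force: 0.0
clock: 9.55
position: [569.1, -93.9, 230.5]
ee_rot: [0.935, 0.136, 0.323, -0.046]
contact_force: [-0.2, 0.2, 0.4]
gripper_width: 85.3
grasp_force: 0.0
```

```bash
cat > v.py <<'E'
from h import *
import sys
from scipy.spatial.transform import Rotation as Ro
O=np.array([634.7,-92.4]);th=0.295;c,s=np.cos(th),np.sin(th)
for n in('wrist','top'):
    im=snap(n,sys.argv[1]+n+'.png');Q=cloud(im).reshape(-1,3);L=np.c_[(Q[:,:2]-O)@np.array([[c,-s],[s,c]]),Q[:,2]];L=L[~np.isnan(L[:,0])]
    d=L[(L[:,2]>130)&(L[:,2]<142)&(np.hypot(L[:,0],L[:,1])<40)]
    if len(d): print(n,len(d),np.median(d[:,2]),cv2.minEnclosingCircle(d[:,:2].astype(np.float32)),d.mean(0))
    w=L[(L[:,2]>32)&(L[:,2]<41)&(abs(L[:,0])<25)&(L[:,1]>42)&(L[:,1]<150)]
    if len(w): print('  wedge',cv2.minAreaRect(w[:,:2].astype(np.float32)))
    g=L[(L[:,2]>88)&(L[:,2]<101)&(abs(L[:,0])<25)&(L[:,1]>75)&(L[:,1]<150)]
    if len(g): print('  grip',cv2.minAreaRect(g[:,:2].astype(np.float32)))
st=read_state();M=Ro.from_quat(st['ee_rot']).as_matrix();print(st['position'],'\n',M.round(3), st['joints'].round(2))
E
python3 v.py c
```

```text
wrist 4861 135.8180253504529 ((3.8079638481140137, -0.2533876299858093), 30.2019100189209) [  1.84737418   0.1433363  135.74775733]
  wedge ((4.897613525390625, 82.52202606201172), (81.04388427734375, 30.330726623535156), 89.99695587158203)
  grip ((4.6269025802612305, 108.5216064453125), (30.713241577148438, 27.894716262817383), 89.57125091552734)
top 335 135.9016750487658 ((-0.1796586513519287, -0.5463786721229553), 29.848155975341797) [ -3.96595639  -0.27788171 135.88096297]
  wedge ((1.3141908645629883, 82.16156005859375), (79.8348617553711, 30.383207321166992), 89.57797241210938)
  grip ((1.5153532028198242, 107.12969970703125), (29.41758155822754, 28.088525772094727), 89.6817398071289)
[567.96009208 -90.66268173 229.20636232] 
 [[ 0.755  0.289  0.589]
 [ 0.228 -0.957  0.177]
 [ 0.615  0.001 -0.789]] [ 0.01  0.09 -0.41 -0.4  -0.45  2.16]
```

View pics/cwrist.png

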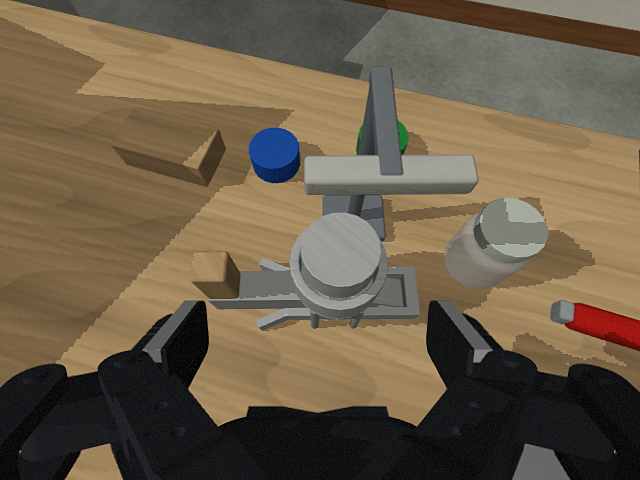

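The wrist view shows the raised base at (340,250) in the ring, the wedge home with its grip at (215,275), and the lamp bar behind at (390,175). The disc reads radius 30.2 and top 135.8 mm, as it must. I'll approach along the slanted tool axis.

```bash
python3 -m jog '[[[0.13,-0.08,-0.18],[0,0,0],-1],[[0.265,-0.155,-0.375],[0,0,0],-1],[[0.265,-0.155,-0.375],[0,0,0],-1],[[0.265,-0.155,-0.375],[0,0,0],-1]]'; python3 -m jog '[[[0.12,0.035,-0.16],[0,0,0],-1],[[0.24,0.07,-0.32],[0,0,0],-1],[[0.35,0.105,-0.47],[0,0,0],-1],[[0.47,0.14,-0.63],[0,0,0],-1],[[0.53,0.16,-0.71],[0,0,0],-1],[[0.59,0.175,-0.79],[0,0,0],-1],[[0.59,0.175,-0.79],[0,0,0],-1],[[0.59,0.175,-0.79],[0,0,0],-1]]'; python3 -c "
from h import *
snap('wrist','d.png');print(read_state()['position'],read_state()['contact_force'])"
```

```text
clock: 10.05
position: [594.3, -103.6, 191.3]
ee_rot: [0.935, 0.14, 0.321, -0.048]
contact_force: [0.1, -0.0, 0.5]
gripper_width: 85.4
grasp_force: 0.0
clock: 10.85
position: [653.7, -87.1, 113.9]
ee_rot: [0.935, 0.14, 0.322, -0.047]
contact_force: [-0.2, 0.2, -0.9]
gripper_width: 85.5
grasp_force: 0.0
[653.7443401  -87.2565308  114.13580573] [ 0.13062996 -0.61979498  0.22835301]
```

View pics/d.png

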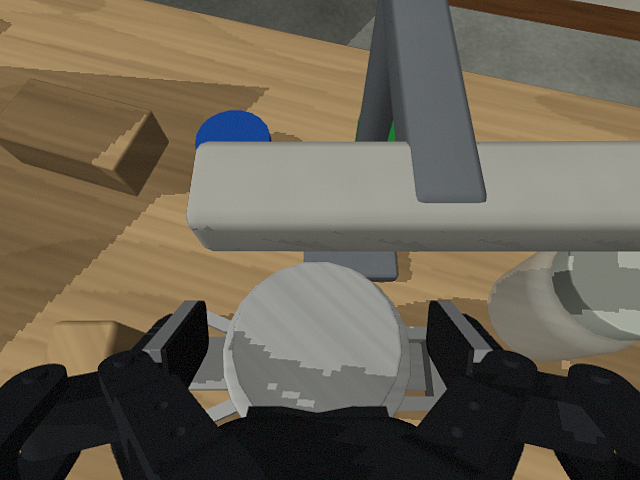

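The view shows the disc centred at (317,345) between the pads at x=208 and x=427, with the lamp bar clear above. Closing.

```bash
python3 -m jog '[[[0,0,0],[0,0,0],1],[[0,0,0],[0,0,0],1],[[0,0,0],[0,0,0],1],[[0,0,0],[0,0,0],1],[[0,0,0],[0,0,0],1],[[0,0,0],[0,0,0],1]]'; python3 -m jog '[[[0,0,0.02],[0,0,0],1],[[0,0,0.04],[0,0,0],1],[[0,0,0.06],[0,0,0],1],[[0,0,0.08],[0,0,0],1],[[0,0,0.1],[0,0,0],1],[[0,0,0.1],[0,0,0],1],[[0,0,0.1],[0,0,0],1]]'
```

```text
clock: 11.5
position: [653.8, -87.3, 114.4]
ee_rot: [0.935, 0.14, 0.323, -0.047]
contact_force: [-3.8, 0.2, 6.5]
gripper_width: 58.2
grasp_force: 63.1
clock: 12.2
position: [653.7, -87.2, 123.3]
ee_rot: [0.935, 0.14, 0.322, -0.048]
contact_force: [0.5, 0.4, -2.9]
gripper_width: 58.2
grasp_force: 64.3
```

```bash
python3 -m jog '[[[-0.09,-0.025,0.12],[0,0,0],1],[[-0.18,-0.05,0.24],[0,0,0],1],[[-0.3,-0.09,0.4],[0,0,0],1],[[-0.44,-0.13,0.6],[0,0,0],1],[[-0.59,-0.18,0.79],[0,0,0],1],[[-0.59,-0.18,0.79],[0,0,0],1]]'; python3 -m jog '[[[-0.1,-0.2,0],[0,0,-0.04],1],[[-0.2,-0.4,0],[0,0,-0.08],1],[[-0.3,-0.6,0],[0,0,-0.12],1],[[-0.4,-0.8,0],[0,0,-0.16],1],[[-0.5,-1,0],[0,0,-0.2],1],[[-0.5,-1,0],[0,0,-0.2],1]]';  python3 -m jog '[[[-0.12,-0.22,-0.1],[0,0,0],1],[[-0.24,-0.44,-0.3],[0,0,0],1],[[-0.36,-0.68,-0.5],[0,0,0],1],[[-0.48,-0.9,-0.7],[0,0,0],1],[[-0.48,-0.9,-0.7],[0,0,0],1],[[-0.48,-0.9,-0.7],[0,0,0],1]]'
cat > p.py <<'E'
from h import *
import sys
st=read_state();print(st['position'],st['joints'].round(2),st['grasp_force'])
ang=np.deg2rad(-14.4);A=np.array([[np.cos(ang),-np.sin(ang)],[np.sin(ang),np.cos(ang)]])
for n in('top','side'):
    im=snap(n);Q=cloud(im);hsv=cv2.cvtColor(im['frame'],cv2.COLOR_RGB2HSV)
    P=Q.reshape(-1,3);P=P[~np.isnan(P[:,0])]
    near=np.hypot(P[:,0]-482,P[:,1]+295)<75
    for z0 in range(20,150,10):
        k=near&(P[:,2]>=z0)&(P[:,2]<z0+10)
        if k.sum()>15: print(n,z0,k.sum(),P[k].mean(0).round(1))
im=get_image('side'); cv2.imwrite('pics/'+sys.argv[1],cv2.resize(im['frame'][140:260,320:480],(800,600),interpolation=cv2.INTER_CUBIC)[:,:,::-1])
E
python3 p.py e.png
```

```text
clock: 12.8
position: [594.1, -106.1, 207.1]
ee_rot: [0.934, 0.14, 0.325, -0.046]
contact_force: [0.6, 0.3, -2.2]
gripper_width: 58.8
grasp_force: 64.8
clock: 13.4
position: [542.3, -210.7, 205.5]
ee_rot: [0.945, -0.057, 0.321, 0.015]
contact_force: [-0.8, -0.6, -1.7]
gripper_width: 58.7
grasp_force: 65.0
clock: 14.0
position: [496.8, -301.2, 135.7]
ee_rot: [0.945, -0.057, 0.322, 0.015]
contact_force: [0.4, 0.4, -1.9]
gripper_width: 58.0
grasp_force: 65.1
[ 496.84839966 -301.2057956   135.74980426] [-0.42  0.24 -0.44 -0.64 -0.32  2.42] 65.13516783714294
side 120 17 [ 480.  -275.9  128.5]
side 130 25 [ 473.5 -272.6  134.9]
side 140 21 [ 486.7 -269.4  144.8]
```

View pics/e.png

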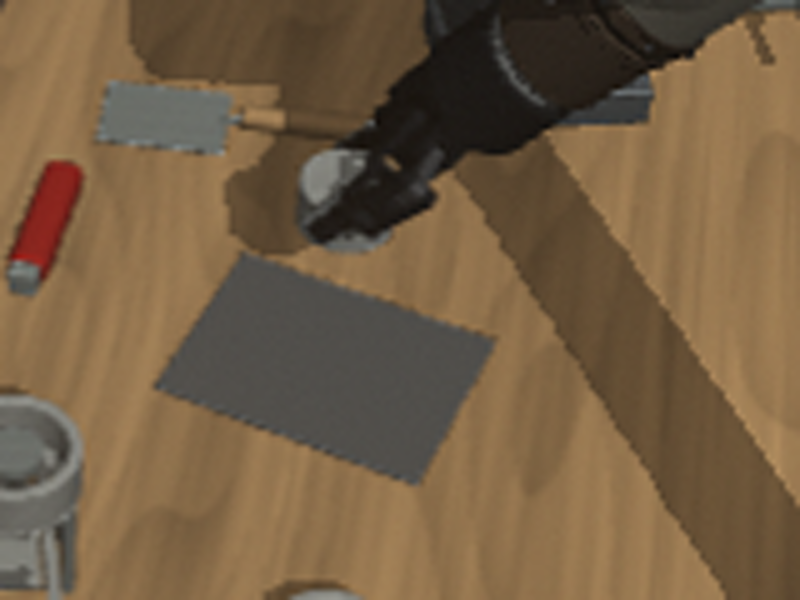

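```bash
python3 -m jog '[[[0,0.02,-0.3],[0,0,0],1],[[0,0.04,-0.6],[0,0,0],1],[[0,0.04,-0.85],[0,0,0],1],[[0,0.04,-1],[0,0,0],1],[[0,0.04,-1],[0,0,0],1],[[0,0.04,-1],[0,0,0],1]]'
python3 p.py f.png
```

```text
clock: 14.75
position: [497.4, -295.7, 37.2]
ee_rot: [0.945, -0.055, 0.322, 0.015]
contact_force: [-0.3, 0.2, -2.2]
gripper_width: 58.2
grasp_force: 65.2
[ 497.39905908 -295.73873663   37.20025878] [-0.54  0.42 -0.4  -1.08 -0.29  2.98] 65.2163028717041
top 50 57 [ 491.2 -273.4   57.2]
top 60 32 [ 486.3 -267.9   63.7]
top 70 25 [ 472.4 -256.4   75.8]
top 80 40 [ 467.8 -252.4   84.8]
top 90 45 [ 463.8 -253.3   94.7]
top 100 31 [ 464.3 -250.9  104.9]
top 110 43 [ 452.2 -247.8  115.8]
top 120 63 [ 441.5 -247.6  125.1]
top 130 28 [ 436.1 -253.7  134.2]
side 30 20 [ 478.  -268.    35.1]
side 50 104 [ 491.5 -291.    56.9]
side 60 73 [ 484.7 -292.7   63.3]
side 70 26 [ 472.9 -295.2   75.5]
side 80 46 [ 467.  -263.8   85.6]
side 90 49 [ 464.8 -277.8   94.6]
side 100 64 [ 457.9 -274.3  104.5]
side 110 47 [ 454.4 -272.4  114.6]
side 120 78 [ 442.6 -262.7  125.3]
side 130 45 [ 436.2 -259.1  134.5]
```

View pics/f.png

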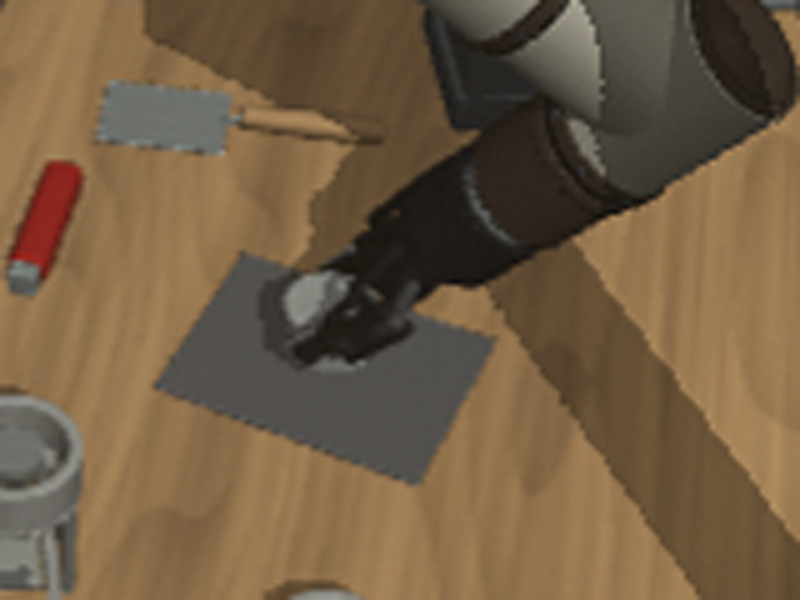

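The disc is over the mat, its top showing at (325,300) in the crop. Joint 6 is close to its limit, so I'll turn the lean into the arm's plane before lowering.

```bash
python3 -m jog '[[[0,-0.01,0],[0,0,-0.03],1],[[-0.01,-0.03,0],[0,0,-0.07],1],[[-0.01,-0.04,0],[0,0,-0.11],1],[[-0.02,-0.05,0],[0,0,-0.15],1],[[-0.02,-0.06,0],[0,0,-0.2],1],[[-0.02,-0.06,0],[0,0,-0.2],1],[[-0.02,-0.06,0],[0,0,-0.2],1],[[-0.02,-0.06,0],[0,0,-0.2],1]]'
python3 p.py g.png
```

```text
clock: 15.7
position: [473.7, -319.2, 22.0]
ee_rot: [0.909, -0.239, 0.339, 0.047]
contact_force: [0.1, -0.7, -2.4]
gripper_width: 58.3
grasp_force: 66.5
[ 473.68424111 -319.16925709   21.99739752] [-0.64  0.43 -0.44 -1.45 -0.16  3.1 ] 66.47432684898376
top 30 58 [ 457.7 -325.5   37.3]
top 40 269 [ 460.2 -316.9   44. ]
top 50 35 [ 456.9 -312.8   53.9]
top 60 41 [ 455.6 -279.7   65.4]
top 70 51 [ 455.1 -275.1   75.4]
top 80 63 [ 446.5 -284.3   85.2]
top 90 59 [ 441.7 -286.3   95.2]
top 100 93 [ 435.9 -268.4  105.8]
top 110 88 [ 431.8 -266.5  113.9]
top 120 16 [ 423.4 -261.9  124.8]
top 140 36 [ 418.4 -285.6  146.5]
side 20 32 [ 452.3 -288.1   24.7]
side 30 24 [ 465.  -302.7   35.7]
side 40 76 [ 470.3 -313.9   43.4]
side 70 33 [ 457.8 -259.5   74.6]
side 80 45 [ 447.1 -266.    85.2]
side 90 36 [ 446.3 -261.1   94.7]
side 100 44 [ 438.  -256.8  105.7]
side 110 58 [ 431.9 -258.9  114.1]
side 140 17 [ 419.4 -270.4  145.4]
```

The turn drove joints 5 and 6 to their limits: the forearm is too steep here for an in-plane lean. I'll back out by lifting and undoing the turn. Up high I'll swing the lean to the other side, where joint 6 has room.

```bash
python3 -m jog '[[[0.02,0.06,0.2],[0,0,0.1],1],[[0.02,0.06,0.4],[0,0,0.2],1],[[0.02,0.06,0.6],[0,0,0.2],1],[[0.02,0.06,0.8],[0,0,0.2],1],[[0.02,0.06,1],[0,0,0.2],1],[[0.02,0.06,1],[0,0,0.2],1],[[0.02,0.06,1],[0,0,0.2],1],[[0.02,0.06,1],[0,0,0.2],1]]'; python3 -c "
from h import *
print(read_state()['joints'].round(2))"
```

```text
clock: 16.65
position: [474.5, -312.7, 119.8]
ee_rot: [0.939, -0.046, 0.34, -0.026]
contact_force: [-0.5, 0.1, -2.0]
gripper_width: 58.5
grasp_force: 66.5
[-0.61  0.28 -0.37 -0.9  -0.5   2.8 ]
```

```bash
cat > o.py <<'E'
from h import *
import sys
from scipy.spatial.transform import Rotation as Ro
st=read_state();R=Ro.from_quat(st['ee_rot']);G=Ro.from_quat([0.935,0.140,0.3225,-0.047])
psi=float(sys.argv[1]);D=Ro.from_euler('z',psi,degrees=True)*G
zd=D.as_matrix()[:,2];h=zd[:2]/np.hypot(*zd[:2]);z=R.as_matrix()[:,2]
print('turn units',((D*R.inv()).as_rotvec(degrees=True)/120).round(3),'| pos',st['position'].round(1),'joints',st['joints'].round(2),'lean az now',np.degrees(np.arctan2(z[1],z[0])).round(1),'tilt',np.degrees(np.arccos(-z[2])).round(1),'want',np.degrees(np.arccos(-zd[2])).round(1))
if len(sys.argv)>3:
    b=np.array([float(sys.argv[2]),float(sys.argv[3])]);print('TCP xy for base there',(b+16*h).round(1),'shift',((b+16*h)-st['position'][:2]).round(1)/100)
E
python3 -m jog '[[[0.15,0,0.2],[0,0,0],1],[[0.3,0,0.4],[0,0,0],1],[[0.45,0,0.6],[0,0,0],1],[[0.55,0,0.8],[0,0,0],1],[[0.55,0,0.9],[0,0,0],1],[[0.55,0,0.9],[0,0,0],1],[[0.55,0,0.9],[0,0,0],1]]'; python3 o.py -24; python3 o.py -48; python3 o.py -72.4
```

```text
clock: 17.35
position: [528.8, -313.0, 209.4]
ee_rot: [0.939, -0.047, 0.339, -0.026]
contact_force: [-0.8, -0.5, -2.3]
gripper_width: 58.4
grasp_force: 66.5
turn units [-0.038  0.016 -0.024] | pos [ 528.8 -313.   209.4] joints [-0.47  0.2  -0.27 -0.62 -0.55  2.39] lean az now 1.5 tilt 39.8 want 38.0
turn units [-0.034  0.024 -0.224] | pos [ 528.8 -313.   209.4] joints [-0.47  0.2  -0.27 -0.62 -0.55  2.39] lean az now 1.5 tilt 39.8 want 38.0
turn units [-0.029  0.032 -0.427] | pos [ 528.8 -313.   209.4] joints [-0.47  0.2  -0.27 -0.62 -0.55  2.39] lean az now 1.5 tilt 39.8 want 38.0
```

```bash
python3 -m jog '[[[0,0,0],[-0.038,0.016,-0.024],1],[[0,0,0],[-0.037,0.018,-0.074],1],[[0,0,0],[-0.036,0.02,-0.124],1],[[0,0,0],[-0.035,0.022,-0.174],1],[[0,0,0],[-0.034,0.024,-0.224],1],[[0,0,0],[-0.034,0.024,-0.224],1],[[0,0,0],[-0.034,0.024,-0.224],1]]'; python3 o.py -72.4
```

```text
clock: 18.05
position: [523.7, -333.7, 233.4]
ee_rot: [0.928, -0.219, 0.293, 0.076]
contact_force: [-0.5, -1.1, -1.3]
gripper_width: 58.1
grasp_force: 66.4
turn units [-0.012 -0.021 -0.239] | pos [ 523.7 -333.7  233.4] joints [-0.3   0.13 -0.68  0.61 -0.18  0.84] lean az now -27.7 tilt 35.3 want 38.0
```

```bash
python3 -m jog '[[[0,0,0],[0,0,0],1],[[0,0,0],[0,0,0],1],[[0,0,0],[0,0,0],1]]'; python3 o.py -72.4 516 -304
```

```text
clock: 18.35
position: [524.5, -334.2, 234.6]
ee_rot: [0.927, -0.217, 0.295, 0.075]
contact_force: [0.7, -0.1, -1.8]
gripper_width: 58.3
grasp_force: 66.4
turn units [-0.011 -0.019 -0.24 ] | pos [ 524.5 -334.2  234.6] joints [-0.3   0.13 -0.68  0.6  -0.18  0.85] lean az now -27.5 tilt 35.4 want 38.0
TCP xy for base there [ 525.  -317.2] shift [0.005 0.17 ]
```

```bash
python3 -m jog '[[[0,0.03,0],[-0.002,-0.004,-0.05],1],[[0,0.07,0],[-0.004,-0.008,-0.1],1],[[0,0.1,0],[-0.006,-0.012,-0.15],1],[[0,0.14,0],[-0.008,-0.015,-0.2],1],[[0.005,0.17,0],[-0.011,-0.019,-0.24],1],[[0.005,0.17,0],[-0.011,-0.019,-0.24],1],[[0.005,0.17,0],[-0.011,-0.019,-0.24],1],[[0.005,0.17,0],[-0.011,-0.019,-0.24],1]]'; python3 o.py -72.4 516 -304
```

```text
clock: 19.15
position: [526.1, -316.5, 235.3]
ee_rot: [0.838, -0.438, 0.288, 0.152]
contact_force: [-1.1, 0.5, -2.4]
gripper_width: 58.3
grasp_force: 66.5
turn units [-0.    -0.    -0.002] | pos [ 526.1 -316.5  235.3] joints [-0.31  0.14 -0.81  1.4  -0.39 -0.35] lean az now -55.4 tilt 38.0 want 38.0
TCP xy for base there [ 525.  -317.2] shift [-0.011 -0.007]
```

```bash
python3 -m jog '[[[0,0,-0.3],[0,0,0],1],[[0,0,-0.6],[0,0,0],1],[[0,0,-1],[0,0,0],1],[[0,0,-1],[0,0,0],1],[[0,0,-1],[0,0,0],1]]'; python3 o.py -72.4 516 -304;  python3 -m jog '[[[0,0,-0.3],[0,0,0],1],[[0,0,-0.6],[0,0,0],1],[[0,0,-0.9],[0,0,0],1],[[0,0,-0.9],[0,0,0],1],[[0,0,-0.9],[0,0,0],1]]'; python3 o.py -72.4 516 -304
```

```text
clock: 19.65
position: [531.0, -313.5, 146.3]
ee_rot: [0.839, -0.441, 0.277, 0.157]
contact_force: [-0.1, -0.1, -2.4]
gripper_width: 58.1
grasp_force: 66.6
turn units [-0.002 -0.011  0.003] | pos [ 531.  -313.5  146.3] joints [-0.52  0.27 -0.86  2.05 -0.32 -0.87] lean az now -57.2 tilt 37.1 want 38.0
TCP xy for base there [ 525.  -317.2] shift [-0.06  -0.037]
clock: 20.15
position: [549.8, -302.7, 87.8]
ee_rot: [0.84, -0.451, 0.251, 0.168]
contact_force: [0.0, -0.3, -2.9]
gripper_width: 58.1
grasp_force: 66.8
turn units [-0.006 -0.035  0.018] | pos [ 549.8 -302.7   87.8] joints [-0.46  0.39 -0.85  2.05 -0.39 -0.94] lean az now -62.0 tilt 35.2 want 38.0
TCP xy for base there [ 525.  -317.2] shift [-0.248 -0.145]
```

Joint 4 is now at its limit. I'll fit the arm's kinematics from the recorded poses and choose a reachable placing yaw and position properly.

```bash
cat > k.py <<'E'
from h import *
import itertools
from scipy.optimize import least_squares
from scipy.spatial.transform import Rotation as Ro
D=[([1.6046,.3855,.00674,-.0004,-1.194,-.2586],[139.17,608.76,230.3],[.99368,-.11222,0,.001]),
([.01,.09,-.41,-.4,-.45,2.16],[567.96,-90.66,229.2],[.935,.14,.323,-.046]),
([-.42,.24,-.44,-.64,-.32,2.42],[496.85,-301.2,135.75],[.945,-.057,.322,.015]),
([-.54,.42,-.4,-1.08,-.29,2.98],[497.4,-295.74,37.2],[.945,-.055,.322,.015]),
([-.47,.2,-.27,-.62,-.55,2.39],[528.8,-313,209.4],[.939,-.047,.339,-.026]),
([-.3,.13,-.68,.6,-.18,.85],[524.5,-334.2,234.6],[.927,-.217,.295,.075]),
([-.31,.14,-.81,1.4,-.39,-.35],[526.1,-316.5,235.3],[.838,-.438,.288,.152]),
([-.52,.27,-.86,2.05,-.32,-.87],[531,-313.5,146.3],[.839,-.441,.277,.157]),
([-.46,.39,-.85,2.05,-.39,-.94],[549.8,-302.7,87.8],[.84,-.451,.251,.168])]
X=Ro.from_euler
def fk(q,p,s):
    a1,h,L2,e,L4,Dt,off=p
    R1=X('z',q[0]);Ru=R1*X('y',q[1]);Rf=R1*X('y',q[1]-q[2])
    w=R1.apply([a1,0,h])+Ru.apply([0,0,L2])+Rf.apply([L4,0,e])
    R=Rf*X('x',s[0]*q[3])*X('y',-q[4])*X('x',s[1]*q[5]+off)
    return w+R.apply([Dt,0,0]), R*X('y',np.pi/2)
def fit():
    best=None
    for s in itertools.product((1,-1),(1,-1)):
      for o in (0,np.pi/2,np.pi,-np.pi/2):
        f=lambda p:np.concatenate([np.r_[fk(q,p,s)[0]-x,100*(fk(q,p,s)[1]*Ro.from_quat(r).inv()).as_rotvec()] for q,x,r in D])
        r=least_squares(f,[50,300,300,20,300,250,o],loss='soft_l1')
        if best is None or r.cost<best[0]: best=(r.cost,r.x,s,f(r.x))
    return best
if __name__=='__main__':
    b=fit();print(b[0],b[1].round(2),b[2]);print(b[3].reshape(-1,6).round(1))
    p,s=b[1],b[2]; np.savez('/tmp/kin.npz',p=p,s=s)
    G=X('z',0)*Ro.from_quat([0.935,0.140,0.3225,-0.047])
    lo=np.array([-3.14,-1.21,-1.07,-3.16,-2.99,-3.1]);hi=np.array([3.14,2.06,1.41,2.05,-.16,3.1])
    res=[]
    A=X('z',-14.4,degrees=True)
    for u,v in itertools.product((-40,0,40),(-25,0,25)):
      c=np.array([482,-295,0])+A.apply([u,v,0])
      for psi in range(-180,180,15):
        R=X('z',psi,degrees=True)*G; zd=R.as_matrix()[:,2]; hd=zd[:2]/np.hypot(*zd[:2])
        bb=(-1,)
        for z in (15,):
          x=np.r_[c[:2]+16*hd,z]
          for q0 in ([-.5,.4,-.4,-1,-.3,2.9],[-.5,.4,-.4,1,-.4,0],[-.5,.4,-.2,-2,-.7,2],[-.5,.4,-.2,1.9,-.8,-1],[-.5,.4,-.2,-2.8,-.8,0]):
            g=lambda q:np.r_[(fk(q,p,s)[0]-x)/100,(fk(q,p,s)[1]*R.inv()).as_rotvec()]
            r=least_squares(g,q0,bounds=(lo,hi))
            if r.cost<1e-5:
              m=min((r.x-lo).min(),(hi-r.x).min())
              if m>bb[0]: bb=(m,r.x)
        if bb[0]>0.03: res.append((bb[0],u,v,psi,bb[1].round(2).tolist()))
    for r in sorted(res,key=lambda r:-r[0])[:14]: print(r)
E
python3 k.py
```

```text
1248.7860070999043 [ 412.7    -1.98  220.5    85.12   87.88   27.38 -724.14] (-1, -1)
[[-1.598e+02 -4.000e-01 -8.700e+00  0.000e+00  0.000e+00 -1.000e-01]
 [-1.200e+00  1.010e+02 -4.000e-01  2.000e-01 -6.000e-01 -5.000e-01]
 [ 5.570e+01  6.010e+01  6.570e+01  3.000e-01  1.000e-01 -4.000e-01]
 [ 5.510e+01 -2.740e+01  1.343e+02 -7.000e-01  1.000e-01  1.000e-01]
 [ 0.000e+00  5.370e+01  1.990e+01 -6.000e-01 -5.000e-01  2.000e-01]
 [ 2.800e+01  1.604e+02 -4.520e+01  3.000e-01 -2.000e-01 -1.000e-01]
 [ 2.040e+01  1.307e+02 -6.250e+01 -0.000e+00  6.000e-01  6.000e-01]
 [-1.350e+01  8.400e+00 -7.000e-01  2.000e-01 -5.000e-01 -8.000e-01]
 [ 2.000e-01  1.990e+01  3.630e+01 -2.000e-01  4.000e-01  3.000e-01]]
```

Orientation fits exactly. The position model needs lateral offsets, and it is linear in them, so I'll solve it as such.

```bash
cat > fit2.py <<'E'
import re
s=open('k.py').read()
i=s.index('def fk');j=s.index("if __name__")
s=s[:i]+'''
S=(-1,-1)
def frames(q):
    R1=X('z',q[0]);Ru=R1*X('y',q[1]);Rf=R1*X('y',q[1]-q[2]);R4=Rf*X('x',-q[3]);R5=R4*X('y',-q[4]);R=R5*X('x',-q[5]+OFF)
    return R1,Ru,Rf,R4,R5,R
OFF=-724.14
def basis(q):
    R1,Ru,Rf,R4,R5,R=[r.as_matrix() for r in frames(q)]
    return np.c_[R1,Ru[:,[0,2]],Rf[:,[0,2]],R4[:,[1,2]],R5[:,[0,2]],R[:,[1,2]]]
def fk(q,p,s=None):
    return basis(q)@p, frames(q)[5]*X('y',np.pi/2)
def fit():
    Am=np.vstack([basis(q) for q,_,_ in D]);y=np.concatenate([x for _,x,_ in D])
    lam=3e-2
    p=np.linalg.solve(Am.T@Am+lam*1e-1*np.eye(Am.shape[1]),Am.T@y)
    f=np.concatenate([np.r_[fk(q,p)[0]-x,100*(fk(q,p)[1]*Ro.from_quat(r).inv()).as_rotvec()] for q,x,r in D])
    return 0,p,S,f
'''+s[j:]
open('k2.py','w').write(s)
E
python3 fit2.py; python3 k2.py
```

```text
0 [  14.32    3.99  148.83   18.56  517.67  414.76   12.39 -153.7   -10.6
  241.41   -0.8     6.66  -12.13] (-1, -1)
[[ 0.1 -2.3 -1.9  0.   0.   0.3]
 [ 3.6  0.4  2.5  0.  -0.7 -0.2]
 [-2.4  2.9 -2.1  0.1  0.1 -0.1]
 [-2.5 -0.4  2.1 -1.   0.2  0.4]
 [-1.3 -4.5  1.2 -0.8 -0.5  0.5]
 [-1.6  3.1 -2.8  0.1 -0.   0.3]
 [ 2.9  5.5 -2.6 -0.2  0.8  0.9]
 [ 2.1 -6.4  2.4  0.1 -0.3 -0.4]
 [-0.5  0.3  0.7 -0.3  0.6  0.6]]
(np.float64(1.2148095594040744), 40, 25, 120, [-0.35, 0.85, 0.19, -0.24, -1.54, -1.88])
(np.float64(1.2060038644245763), 40, 25, 135, [-0.3, 0.85, 0.16, -0.12, -1.53, -1.72])
(np.float64(1.2032194989356038), 40, 0, 120, [-0.39, 0.86, 0.21, -0.22, -1.55, -1.86])
(np.float64(1.1962169758310885), 40, 0, 135, [-0.33, 0.86, 0.18, -0.1, -1.54, -1.69])
(np.float64(1.1929977775471658), 40, -25, 150, [-0.31, 0.87, 0.13, 0.05, -1.49, -1.51])
(np.float64(1.1851283878764591), 40, -25, 135, [-0.37, 0.87, 0.19, -0.08, -1.55, -1.67])
(np.float64(1.1841106468458822), 40, 0, 150, [-0.28, 0.86, 0.11, 0.03, -1.49, -1.53])
(np.float64(1.181470319835062), 40, -25, 120, [-0.42, 0.87, 0.23, -0.2, -1.57, -1.84])
(np.float64(1.174029983583703), 40, 25, 150, [-0.24, 0.85, 0.1, 0.01, -1.49, -1.56])
(np.float64(1.1713614761636229), 0, -25, 120, [-0.43, 0.82, 0.1, -0.2, -1.5, -1.81])
(np.float64(1.1500407260353118), 0, 0, 120, [-0.39, 0.8, 0.08, -0.22, -1.48, -1.84])
(np.float64(1.1330552527768503), 0, -25, 135, [-0.37, 0.82, 0.06, -0.07, -1.48, -1.66])
(np.float64(1.1316449002580118), 0, 25, 120, [-0.36, 0.79, 0.06, -0.24, -1.47, -1.86])
(np.float64(1.1267025997334894), 0, -25, 105, [-0.48, 0.8, 0.11, -0.32, -1.48, -1.97])
```

```bash
cat > path.py <<'E'
from k2 import *
import sys
b=fit();p=b[1];st=read_state();q=np.array(st['joints']);print('model err',fk(q,p)[0]-st['position'],q.round(2))
G=Ro.from_quat([0.935,0.140,0.3225,-0.047])
lo=np.array([-3.14,-1.21,-1.07,-3.16,-2.99,-3.1]);hi=np.array([3.14,2.06,1.41,2.05,-.16,3.1])
def ik(x,R,q0):
    g=lambda q:np.r_[(fk(q,p)[0]-x)/100,(fk(q,p)[1]*R.inv()).as_rotvec()]
    r=least_squares(g,np.clip(q0,lo+1e-3,hi-1e-3),bounds=(lo,hi));return r.x,r.cost
def show(x,psi,q,tag=''):
    R=X('z',psi,degrees=True)*G;q,c=ik(np.array(x,float),R,q);print(tag,np.round(x),psi,'cost %.1e'%c,q.round(2),'m %.2f'%min((q-lo).min(),(hi-q).min()));return q
for xc in ([530,-310,230],[620,-200,250]):
    q=np.array([-.31,.14,-.81,1.4,-.39,-.35])
    for psi in range(-72,-250,-12): q=show(xc,psi,q)
q=show([516,-304,100],-240,q);q=show([516,-304,15],-240,q)
E
python3 path.py
```

```text
model err [ 1.17589852 -1.1007907   1.76994491] [-0.46  0.39 -0.85  2.05 -0.39 -0.94]
 [ 530 -310  230] -72 cost 5.4e-22 [-0.32  0.14 -0.82  1.44 -0.38 -0.39] m 0.22
 [ 530 -310  230] -84 cost 9.0e-28 [-0.21  0.19 -0.75  1.21 -0.57 -0.43] m 0.32
 [ 530 -310  230] -96 cost 2.7e-27 [-0.14  0.24 -0.65  1.04 -0.74 -0.5 ] m 0.42
 [ 530 -310  230] -108 cost 1.3e-18 [-0.09  0.3  -0.55  0.9  -0.9  -0.57] m 0.52
 [ 530 -310  230] -120 cost 1.1e-21 [-0.08  0.36 -0.43  0.77 -1.06 -0.64] m 0.64
 [ 530 -310  230] -132 cost 1.6e-24 [-0.08  0.42 -0.31  0.67 -1.2  -0.73] m 0.76
 [ 530 -310  230] -144 cost 3.3e-27 [-0.09  0.47 -0.19  0.57 -1.34 -0.82] m 0.88
 [ 530 -310  230] -156 cost 9.5e-29 [-0.11  0.53 -0.07  0.47 -1.47 -0.92] m 1.00
 [ 530 -310  230] -168 cost 3.9e-28 [-0.14  0.58  0.04  0.38 -1.59 -1.03] m 1.11
 [ 530 -310  230] -180 cost 7.1e-29 [-0.18  0.62  0.15  0.29 -1.71 -1.15] m 1.22
 [ 530 -310  230] -192 cost 4.9e-27 [-0.22  0.66  0.25  0.19 -1.8  -1.29] m 1.16
 [ 530 -310  230] -204 cost 3.1e-29 [-0.26  0.68  0.33  0.09 -1.88 -1.44] m 1.08
 [ 530 -310  230] -216 cost 2.8e-28 [-0.3   0
[... 871 characters left out ...]
1.5e-28 [ 0.02  0.68  0.31  0.3  -1.8  -1.11] m 1.10
 [ 620 -200  250] -180 cost 2.0e-27 [-0.02  0.72  0.42  0.2  -1.9  -1.26] m 0.99
 [ 620 -200  250] -192 cost 1.4e-28 [-0.06  0.75  0.51  0.09 -1.99 -1.42] m 0.90
 [ 620 -200  250] -204 cost 5.9e-27 [-0.1   0.77  0.59 -0.02 -2.05 -1.6 ] m 0.82
 [ 620 -200  250] -216 cost 1.1e-26 [-0.14  0.77  0.64 -0.14 -2.09 -1.79] m 0.77
 [ 620 -200  250] -228 cost 9.7e-26 [-0.19  0.76  0.66 -0.25 -2.08 -1.98] m 0.75
 [ 620 -200  250] -240 cost 8.6e-26 [-0.23  0.74  0.65 -0.35 -2.05 -2.16] m 0.76
 [ 516 -304  100] -240 cost 4.9e-28 [-0.4   0.77  0.28 -0.22 -1.71 -1.89] m 1.13
 [ 516 -304   15] -240 cost 2.1e-22 [-0.4   0.87  0.24 -0.22 -1.57 -1.86] m 1.17
```

Leaning the gripper outward (ψ = -240°) gives wide joint margins and a smooth path. I'll lift, then turn up high.

```bash
python3 -m jog '[[[-0.04,-0.02,0.3],[0,0,0],1],[[-0.1,-0.04,0.6],[0,0,0],1],[[-0.2,-0.07,1],[0,0,0],1],[[-0.2,-0.07,1],[0,0,0],1],[[-0.2,-0.07,1],[0,0,0],1]]'; python3 -m jog '[[[0,0,0.2],[0,0,0],1],[[0,0,0.45],[0,0,0],1],[[0,0,0.45],[0,0,0],1],[[0,0,0.45],[0,0,0],1]]';python3 o.py -84; python3 o.py -150
```

```text
clock: 20.65
position: [529.6, -309.5, 190.8]
ee_rot: [0.839, -0.452, 0.254, 0.168]
contact_force: [0.3, 0.7, -2.2]
gripper_width: 58.4
grasp_force: 66.8
clock: 21.05
position: [528.7, -309.9, 231.5]
ee_rot: [0.839, -0.452, 0.251, 0.168]
contact_force: [0.1, 0.0, -2.8]
gripper_width: 58.1
grasp_force: 66.9
turn units [-0.01  -0.034 -0.078] | pos [ 528.7 -309.9  231.5] joints [-0.19  0.17 -0.73  1.11 -0.53 -0.18] lean az now -62.2 tilt 35.2 want 38.0
turn units [-0.029 -0.025 -0.627] | pos [ 528.7 -309.9  231.5] joints [-0.19  0.17 -0.73  1.11 -0.53 -0.18] lean az now -62.2 tilt 35.2 want 38.0
```

```bash
python3 -m jog '[[[0,0,0],[-0.01,-0.034,-0.04],1],[[0,0,0],[-0.012,-0.034,-0.1],1],[[0,0,0],[-0.014,-0.033,-0.16],1],[[0,0,0],[-0.016,-0.032,-0.22],1],[[0,0,0],[-0.018,-0.031,-0.28],1],[[0,0,0],[-0.02,-0.03,-0.34],1],[[0,0,0],[-0.022,-0.029,-0.4],1],[[0,0,0],[-0.024,-0.028,-0.46],1],[[0,0,0],[-0.026,-0.027,-0.52],1],[[0,0,0],[-0.028,-0.026,-0.58],1],[[0,0,0],[-0.029,-0.025,-0.627],1],[[0,0,0],[-0.029,-0.025,-0.627],1],[[0,0,0],[-0.029,-0.025,-0.627],1]]'; python3 o.py -240
```

```text
clock: 22.35
position: [528.1, -310.9, 230.0]
ee_rot: [-0.378, 0.866, -0.129, -0.3]
contact_force: [-0.4, 0.1, -3.2]
gripper_width: 57.8
grasp_force: 66.9
turn units [-0.001 -0.    -0.75 ] | pos [ 528.1 -310.9  230. ] joints [-0.06  0.51 -0.12  0.5  -1.42 -0.89] lean az now -133.2 tilt 38.1 want 38.0
```

```bash
python3 -m jog '[[[0,0,0],[0,0,-0.07],1],[[0,0,0],[0,0,-0.14],1],[[0,0,0],[0,0,-0.21],1],[[0,0,0],[0,0,-0.28],1],[[0,0,0],[0,0,-0.35],1],[[0,0,0],[0,0,-0.42],1],[[0,0,0],[0,0,-0.49],1],[[0,0,0],[0,0,-0.56],1],[[0,0,0],[0,0,-0.63],1],[[0,0,0],[0,0,-0.7],1],[[0,0,0],[0,0,-0.75],1],[[0,0,0],[0,0,-0.75],1],[[0,0,0],[0,0,-0.75],1]]'; python3 o.py -240 488 -296
```

```text
clock: 23.65
position: [527.9, -310.3, 231.3]
ee_rot: [0.346, 0.88, 0.12, -0.302]
contact_force: [-0.1, -0.0, -2.2]
gripper_width: 58.2
grasp_force: 66.9
turn units [ 0.001  0.    -0.001] | pos [ 527.9 -310.3  231.3] joints [-0.38  0.72  0.52 -0.24 -1.99 -1.96] lean az now 137.0 tilt 37.9 want 38.0
TCP xy for base there [ 476.3 -285. ] shift [-0.516  0.252]
```

```bash
python3 -m jog '[[[-0.25,0.12,-0.1],[0,0,0],1],[[-0.515,0.25,-0.3],[0,0,0],1],[[-0.515,0.25,-0.65],[0,0,0],1],[[-0.515,0.25,-1],[0,0,0],1],[[-0.515,0.25,-1],[0,0,0],1]]'; python3 -m jog '[[[0,0,-0.3],[0,0,0],1],[[0,0,-0.6],[0,0,0],1],[[0,0,-0.85],[0,0,0],1],[[0,0,-0.95],[0,0,0],1],[[0,0,-0.95],[0,0,0],1],[[0,0,-0.95],[0,0,0],1]]'; python3 o.py -240 488 -296; python3 p.py h.png
```

```text
clock: 24.15
position: [474.7, -282.4, 127.0]
ee_rot: [0.345, 0.879, 0.12, -0.307]
contact_force: [-1.2, 0.6, -3.1]
gripper_width: 58.5
grasp_force: 67.0
clock: 24.75
position: [478.3, -285.4, 37.9]
ee_rot: [0.346, 0.881, 0.12, -0.301]
contact_force: [-0.1, -0.5, -2.1]
gripper_width: 58.5
grasp_force: 67.0
turn units [ 0.001  0.002 -0.001] | pos [ 478.3 -285.4   37.9] joints [-0.38  0.8   0.15 -0.23 -1.55 -1.86] lean az now 136.9 tilt 37.8 want 38.0
TCP xy for base there [ 476.3 -285. ] shift [-0.019  0.004]
[ 478.26363946 -285.42341767   37.87561205] [-0.38  0.8   0.15 -0.23 -1.55 -1.86] 66.97408676147461
top 80 54 [ 467.5 -341.4   85.2]
top 90 32 [ 468.5 -339.8   95. ]
top 100 36 [ 470.9 -347.2  105.3]
top 110 56 [ 483.  -345.2  115.7]
top 120 90 [ 492.  -348.1  125.2]
top 130 42 [ 498.5 -344.6  133.3]
side 30 32 [ 480.1 -271.6   36. ]
side 40 31 [ 481.4 -271.7   46.5]
side 50 178 [ 485.5 -290.    56.9]
side 60 129 [ 486.4 -294.6   63.2]
side 70 61 [ 494.9 -302.7   75.5]
side 80 99 [ 503.4 -307.7   85.6]
side 90 97 [ 505.4 -306.5   95. ]
side 100 103 [ 504.3 -313.8  105. ]
side 110 121 [ 505.6 -320.3  114.7]
side 120 132 [ 514.6 -322.5  125.2]
side 130 111 [ 522.1 -323.9  134.5]
side 140 28 [ 536.4 -318.9  142.5]
```

View pics/h.png

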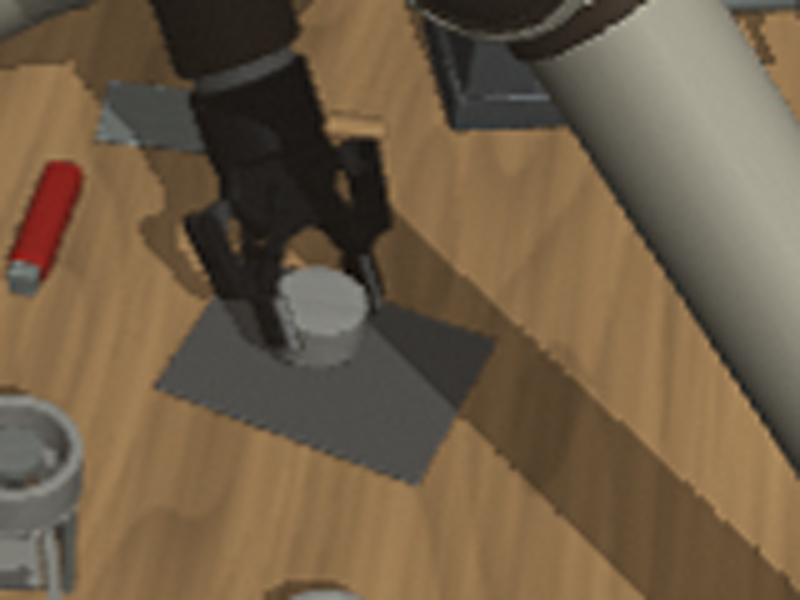

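The crop shows the disc held level, its top at (322,300), over the middle of the mat. I'll check its tilt with a plane fit of the top face, then lower.

```bash
cat > t.py <<'E'
from h import *
import sys
z0,z1=map(float,sys.argv[1:3])
im=snap('side') if len(sys.argv)>3 else load('side');f=im['frame'].astype(int);P=cloud(im)
m=(f.min(2)>75)&((f.max(2)-f.min(2))<30)&(P[...,2]>z0)&(P[...,2]<z1)&(np.hypot(P[...,0]-486,P[...,1]+294)<45)
Q=P[m];A=np.c_[Q[:,:2]-Q[:,:2].mean(0),np.ones(len(Q))]
for _ in range(4):
    k=np.linalg.lstsq(A,Q[:,2],rcond=None)[0];r=abs(Q[:,2]-A@k);g=r<2.0;A2,Q2=A[g],Q[g];k=np.linalg.lstsq(A2,Q2[:,2],rcond=None)[0]
    A,Q=A2,Q2
print(len(Q),'plane slopes',k.round(3),'centre',cv2.minEnclosingCircle(Q[:,:2].astype(np.float32)))
E
python3 t.py 54 66
python3 -m jog '[[[0,0,-0.05],[0,0,0],1],[[0,0,-0.1],[0,0,0],1],[[0,0,-0.15],[0,0,0],1],[[0,0,-0.18],[0,0,0],1],[[0,0,-0.2],[0,0,0],1],[[0,0,-0.2],[0,0,0],1],[[0,0,-0.2],[0,0,0],1]]'; python3 t.py 34 46 new
```

```text
117 plane slopes [2.0000e-03 2.0000e-03 5.9445e+01] centre ((489.14483642578125, -291.36639404296875), 31.472627639770508)
clock: 25.6
position: [477.3, -285.0, 16.3]
ee_rot: [0.346, 0.88, 0.12, -0.302]
contact_force: [0.5, 1.1, -2.8]
gripper_width: 58.2
grasp_force: 67.0
102 plane slopes [-2.0000e-03  3.0000e-03  3.8412e+01] centre ((491.68780517578125, -291.76531982421875), 32.31890869140625)
```

```bash
python3 -m jog '[[[0,0,-0.01],[0,0,0],1],[[0,0,-0.02],[0,0,0],1],[[0,0,-0.025],[0,0,0],1],[[0,0,-0.025],[0,0,0],1]]'; python3 t.py 30 42 new
```

```text
clock: 26.05
position: [477.4, -285.0, 14.6]
ee_rot: [0.346, 0.88, 0.12, -0.302]
contact_force: [0.5, 0.7, 2.0]
gripper_width: 58.1
grasp_force: 67.5
108 plane slopes [2.0000e-03 1.0000e-03 3.5792e+01] centre ((491.46044921875, -290.5859069824219), 32.71122741699219)
```

Contact made (vertical force went from -2.8 to +2 N, top at 36 mm). Release and back off along the tool axis.

```bash
python3 -m jog '[[[0,0,0],[0,0,0],0.2],[[0,0,0],[0,0,0],-0.2],[[0,0,0],[0,0,0],-1],[[0,0,0],[0,0,0],-1],[[0,0,0],[0,0,0],-1],[[0,0,0],[0,0,0],-1],[[0,0,0],[0,0,0],-1]]'; python3 -m jog '[[[0.04,-0.04,0.08],[0,0,0],-1],[[0.12,-0.11,0.2],[0,0,0],-1],[[0.22,-0.21,0.4],[0,0,0],-1],[[0.34,-0.32,0.6],[0,0,0],-1],[[0.45,-0.42,0.79],[0,0,0],-1],[[0.45,-0.42,1],[0,0,0],-1],[[0.45,-0.42,1],[0,0,0],-1],[[0.45,-0.42,1],[0,0,0],-1]]'; python3 t.py 30 42 new
python3 - <<'E'
from h import *
O=np.array([634.7,-92.4]);th=0.295;c,s=np.cos(th),np.sin(th)
im=snap('top','z.png');Q=cloud(im).reshape(-1,3);L=np.c_[(Q[:,:2]-O)@np.array([[c,-s],[s,c]]),Q[:,2]];L=L[~np.isnan(L[:,0])]
g=L[(L[:,2]>88)&(L[:,2]<101)&(abs(L[:,0])<25)&(L[:,1]>75)&(L[:,1]<150)];print('grip',cv2.minAreaRect(g[:,:2].astype(np.float32)) if len(g) else None)
im=snap('side'); cv2.imwrite('pics/fin.png',im['frame'][:,:,::-1])
st=read_state();print(st['contact_force'],st['grasp_force'],st['joint_vel'].round(3))
E
```

```text
clock: 26.8
position: [477.2, -284.9, 13.6]
ee_rot: [0.346, 0.88, 0.12, -0.302]
contact_force: [0.2, 0.4, -0.1]
gripper_width: 85.3
grasp_force: 0.0
clock: 27.6
position: [522.5, -327.0, 114.3]
ee_rot: [0.346, 0.88, 0.12, -0.301]
contact_force: [0.5, 0.3, -0.6]
gripper_width: 85.5
grasp_force: 0.0
113 plane slopes [ 2.0000e-02 -1.8000e-02  3.6057e+01] centre ((487.8586730957031, -294.6669616699219), 30.178333282470703)
grip ((1.5793285369873047, 107.16155242919922), (28.58622932434082, 29.26755714416504), 0.019651344045996666)
[ 0.5427852   0.24625063 -0.74444993] 0.0 [ 0.001  0.002  0.001  0.003 -0.002 -0.001]
```

View pics/fin.png

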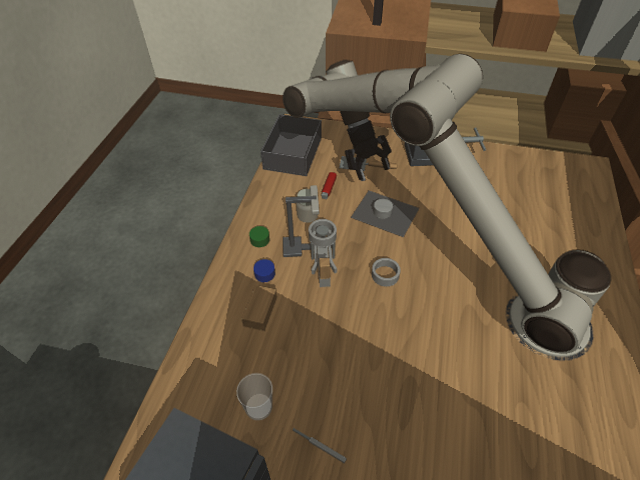

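The picture shows the base flat on the mat at (383,208), the wedge grip at the slot mouth (325,275) with the ring empty, and the other things where they were.

```bash
python3 -c "
from bench import job_done
print(job_done())"
```

```text
the job is handed in; nothing more can be done
None
```

The base lies flat and released on the mat, about 10 mm from its centre. The wedge is still home against the stop and nothing else on the table looked disturbed. I handed the job in at about 27.7 s of the 54 s; the hand-in returned no verdict. While I was turning the held base, joints 4, 5 and 6 each reached the end of their range; I backed out both times and saw no reading past a limit.

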